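# Fit the cell in the coffee scale's sprung battery bay

### The arm

A 6-joint arm with a two-finger parallel gripper is mounted at the origin on the work surface. World frame = base frame: x ahead of the robot, y to its left, z up, the work surface at z = 0. Lengths are in m, angles in rad, forces in N, time in s.
With the tool pointing down it reaches from about 0.35 to 0.925 m from the base axis. Payload 6.4 kg.
Tool frame: the origin (TCP) lies on the centre line of the jaws, within the pads' length; the fingertips stand 22 mm ahead of it and the grasp point (between the pads) lies 3 mm ahead of it; z points along the fingers, y is the line along which they close (so a half turn about z gives the same grasp; the last joint's range is limited). The gripper opens to 85 mm and grips with 20 to 120 N. Pads are 22 mm wide; open, the fingers measure 114 mm over their backs; the gripper's body (76 mm by 85 mm) begins 54 mm behind the grasp point. The pads swing forward as they close: fully open they stand 13 mm farther back than shut.
Start: joints at [-1.386, 0.245, 1.558, -0, 1.339, -0.174], TCP at [0.228, -0.609, 0.253] pointing down, gripper open.
Joint ranges: [-3.13, 3.13], [-1.02, 2.26], [0.13, 2.54], [-0.95, 4.09], [0.21, 2.88], [-2.74, 2.74]. Speed limits (rad/s): [2.57, 2.57, 3.14, 3.14, 3.14, 3.14].

### API

Orientations are given as [roll, pitch, yaw] about the fixed x, y, z axes, in that order (R = Rz(yaw) Ry(pitch) Rx(roll)).
In Python, from station import r, eyes, workorder gives the robot as it stands.
- The arm moves only by the tool drive_tool, never from a script. Its argument "rows" is one flat list of numbers, 7 for each row, row after row: the shift along the tool's x, y, z normalised to -1 to 1, where 1 is 0.2 m, then the turn, a rotation vector about the tool's x, y, z normalised to -1 to 1, where 1 is 90 degrees, then the opening, from 0 (shut) to 1 (fully open). In form: [tx, ty, tz, rx, ry, rz, fingers, tx, ty, tz, rx, ry, rz, fingers, ...]. A call has 1 to 12 rows; each row is the pose to reach, as a shift and turn from the pose commanded when the call began, along the tool's axes at that moment; what a row does not reach only later rows make up. A row lasts 1/10 s, in which the tool goes at most 50 mm and 8.59 degrees, less where a joint would pass 70% of its speed; a pose out of reach is approached as far as the arm can. A call with a number of a shift or a turn outside -1 to 1 is refused whole. A call with a gripper value outside its range is refused whole. The fingers move at their own pace and stop on an object; "newtons" is the grip in N (left out, the last holds). Time passes only in rows, so rows that repeat a pose let the fingers close. It gives the time, the measured TCP pose, the force, the opening and the grip force at its end, in the units of the state.
- r.read_state(): the state, without advancing time (a new reading comes with each control period).
- eyes.capture(name): name is "side" or "top" or "wrist"; returns a dict with "pixels" (420x560x3 uint8, blue, green, red), "K" (3x3 intrinsics, pixels), "R" (3x3) and "t" (3): a world point X has camera coordinates R X + t. Camera axes: x right, y down, z forward; pixel columns grow to the right and rows downward; lengths in m; the calibration is good to about 2 mm. A picture is of the moment at which its call begins. There is no depth.
- workorder.sign_off(): hands the job in; it is judged then, once.
The state is a dict: "clock": time; "q": joint angles; "dq": joint speeds; "joint_torque": joint torques, N m; "ee_pos": TCP position; "orientation": TCP orientation; "contact_force": force on the tool from outside, world axes, zero at the start; "torque": the same for the moment, N m; "width": opening from 0.0 (shut) to 1.0 (fully open); "grasp_force": force on a finger pad.
Only numpy, scipy, OpenCV 4.12 (cv2) and the standard library are available. Lean on these libraries where they do the work, as an engineer would, in place of code of your own. Each camera call takes 0.05 s, during which the arm holds its last target. There are 200 camera calls.

### The job

The counter scale lies face down with its battery bay open: take the longer of the two cells from the rack and fit it. Hold it sloping, flat end low, push the flat end gently against the sprung contact to press it back, then, still pressing, tip the nub end down in front of the fixed contact, so that the cell lies level and fully down in its cradle, and let go. Do not force anything and leave the shorter cell where it lies.

Things in the scene. Friction and masses are not known exactly. Their poses are not given: they have to be found in the camera images.
- cell_center (a point): centre of the longer cell: grey cylinder 22 mm in diameter, 72 mm long in all, 56 to 91 g, level in one of the rack's two slots (which one varies), axis 30 mm above the table. Its x axis runs along the cylinder to the nub end. The flat end is at x = -36 mm; the other end has a nub 10 mm in diameter, 2.5 mm high, tip at x = +36 mm. Grip it across its diameter near the middle
- cell_nub (a point): tip of the longer cell's nub, on its axis, 36 mm from its centre
- short_cell_center (a point): centre of the shorter cell, the same kind but 18 mm in diameter and 50 mm long, in the rack's other slot, 80 mm away sideways; to be left alone
- rack: low plastic rack, fixed: white base plate 100 x 170 x 6 mm, origin under its centre on the table; two slots along its x axis at y = +40 and -40 mm, each a black plinth 18 mm wide (74 mm long) with two round ribs, 20 mm over their outsides, on which a cell lies along the rack's x axis, nub to +x. Beside the plinths fingers may go down to z = 6 mm
- scale: grey counter scale lying face down, fixed: housing 244 (x) x 216 (y) x 52 mm high, four rubber feet 6 mm high on top near its corners; origin under its centre on the table. In its top is the battery bay, an opening from x = -82 to +66 mm and y = -60 to +60 mm, floor at z = 22 mm. In it stands a black insert 34 mm wide: cradle and two contacts; beside it fingers have room to the floor
- bay (a point): middle of the bay, on the scale's z axis, 50 mm above the table: the height of the seated cell's axis. Axes as the scale's. The insert's own middle, where the cell's centre belongs, stands up to 14 mm from here along x, differently each time; y and height are exact. The cell lies along x, nub to +x, on two round ribs on a plinth (20 mm wide, tops 9 mm below this point) that centre it
- fixed_end (a point): where the fixed contact's face is, give or take the insert's 14 mm along x: 36 mm in +x from the bay's middle, at the seated cell's axis. A rigid upright block 30 mm wide and 12 mm thick, rising 4 mm above this height. Axes as the scale's. Spring and friction may hold the tipped cell up: pressing it down fully takes up to 12 N
- sprung_end (a point): where the sprung contact's face is at rest, give or take the insert's 14 mm: 31 mm in -x from the bay's middle, so the gap is 5 mm shorter than the cell. Steel plate 24 mm wide, top edge 6 mm above this point. Slides in -x, 9 mm to a hard stop: starts at 2 N, then 0.9 N per mm: 6.5 N at 5 mm (cell seated), 7.5 N at 6 mm (least to let the nub pass), 10 N at the stop. Over 18 N harms it
Not all that is in view belongs to the job. What is shaped like the part that bears cell_center but orange or purple is not meant.

How it is judged:
By the outcome, as a careful person would: the job done as asked, in the order asked, and still so for the second after the job is handed in, with the robot touching nothing.
It also fails if it takes over 66 s, if anything falls off the work surface, if the arm or the gripper's body presses on something with over 40 N, if the wrist force passes 120 N, or if a joint passes its speed limit or range.

## Working session

There is one attempt and no reset: what is moved stays moved. The work goes in short steps, Python scripts to look and compute and a tool call to move; the robot and the scene stay as the last step left them, time stands still between calls to the robot, and variables do not carry over. Pictures are saved under pics/ and viewed, at most 10 in all, crops included, and the job is handed in when it is done.

Besides the shell and the picture viewer there is one more tool, called after "Emit:" by a JSON object that holds its "api" and its "payload", one argument or row to a line. drive_tool: Moves the arm, as the interface text tells. Scaled input: -1 to 1 covers 0.2 m each way for a shift and 90 degrees each way for a turn. Its arguments: {"type":"object","properties":{"rows":{"type":"array"},"newtons":{"type":"number"}},"required":["rows"]}

```bash
mkdir -p pics
python3 - <<'E'
from station import r,eyes
import cv2,numpy as np,pickle
s=r.read_state();print(s)
d={}
for n in("top","side"):
    c=eyes.capture(n);d[n]=c;cv2.imwrite(f"pics/{n}0.png",c["pixels"]);print(n,c["K"].tolist(),c["R"].tolist(),c["t"].tolist())
pickle.dump(d,open("d0.pkl","wb"))
E
```

```text
{'clock': 0.0, 'q': array([-1.38611858e+00,  2.45789596e-01,  1.55904822e+00, -5.89443375e-05,
        1.33869785e+00, -1.74099545e-01]), 'dq': array([-3.95284215e-06, -2.74571859e-04,  1.55228678e-03, -6.50614505e-04,
        8.85237974e-04, -3.89852965e-04]), 'joint_torque': array([ 6.41364772e-05, -4.29511750e+01, -3.26124573e+01, -1.09354587e-04,
        5.38026943e-03, -8.57720210e-06]), 'ee_pos': array([ 0.22812839, -0.60808491,  0.25217755]), 'orientation': array([-3.13966908e+00, -2.80101242e-04,  3.58790640e-01]), 'contact_force': array([-0.13135858, -0.10356453,  0.32057548]), 'torque': array([-0.00417635,  0.03419251, -0.02745834]), 'grasp_force': 0.0, 'width': 1.0021484738611506}
top [[384.07776369438704, 0.0, 272.6362149156111], [0.0, 384.07776369438704, 210.13485147989977], [0.0, 0.0, 1.0]] [[0.0044854001167231785, -0.9998866799158953, 0.014370404050005302], [-0.9977622921980801, -0.005433621964633226, -0.06663995813307723], [0.06671048983050365, -0.014039340408757319, -0.9976735976598062]] [0.011169664046679576, 0.5314647892244977, 0.6732314675949133]
side [[396.82401147033477, 0.0, 274.57855578800064], [0.0, 396.82401147033477, 207.22606398689646], [0.0, 0.0, 1.0]] [[0.9847488374871358, -0.17378754782520622, 0.008222851612206185], [-0.11798200612808263, -0.7017746849282842, -0.7025614121369038], [0.12786701411125462, 0.690876385335835, -0.7115756086935267]] [-0.5044154729927621, 0.11411663266477176, 0.6268146028674811]
```

View pics/top0.png

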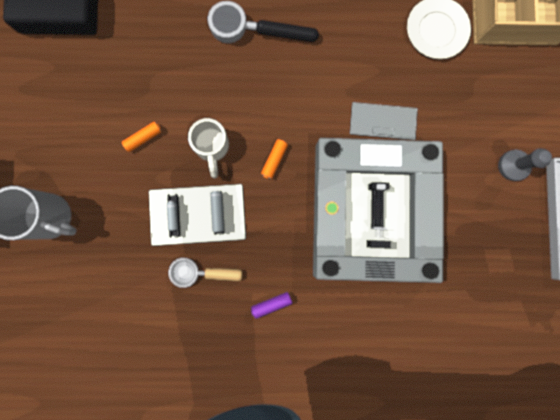

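View pics/side0.png

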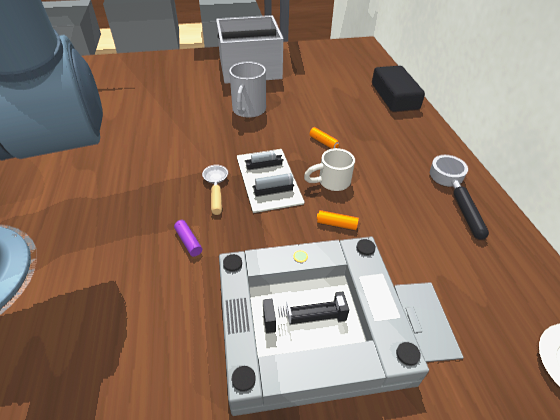

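Run:
```python
import cv2,numpy as np,pickle
d=pickle.load(open("d0.pkl","rb"))
p=d["top"]["pixels"]
a=cv2.resize(p[170:260,140:255],None,fx=6.8,fy=6.8,interpolation=cv2.INTER_CUBIC)[:600,:390*2]
b=cv2.resize(p[125:290,300:460],None,fx=3.6,fy=3.6,interpolation=cv2.INTER_CUBIC)
cv2.imwrite("pics/rack.png",a);cv2.imwrite("pics/scale.png",b);print(a.shape,b.shape)
```

```text
(600, 780, 3) (594, 576, 3)
```

View pics/rack.png

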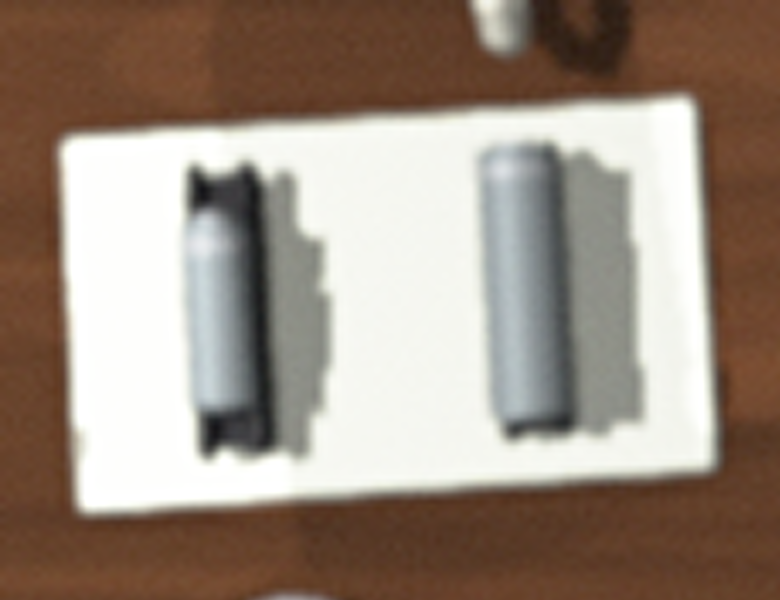

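View pics/scale.png

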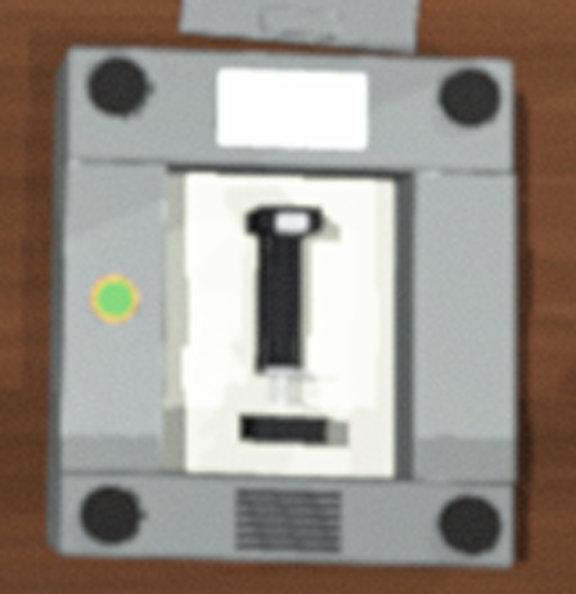

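The two grey cylinders are the candidates: (218,212) is long and covers its plinth, while (173,215) is short and leaves the plinth showing at both ends. So the job cell is the one at (218,212), and the orange and purple ones are decoys. In the scale crop, the fixed block is at the top (crop 285,222), and the sprung end, with the spring and its back block, is at the bottom (crop 285,385–430).

```bash
cat > h.py <<'E'
import numpy as np,cv2
from scipy.spatial.transform import Rotation as Ro
def bp(c,uv,z):
    uv=np.atleast_2d(np.array(uv,float));d=np.c_[uv,np.ones(len(uv))]@np.linalg.inv(c["K"]).T@c["R"]
    o=-c["R"].T@c["t"];return o+d*((z-o[2])/d[:,2])[:,None]
def pj(c,X):
    X=np.atleast_2d(X)@c["R"].T+c["t"];u=X@c["K"].T;return u[:,:2]/u[:,2:]
def tcp(s): return s["ee_pos"],Ro.from_euler("xyz",s["orientation"])
def rel(s,p,R):
    "row shift/turn (normalised) from pose s to pos p, Rotation R"
    p0,R0=tcp(s);return np.r_[R0.inv().apply(np.array(p)-p0)/.2,(R0.inv()*R).as_rotvec()/(np.pi/2)]
E
python3 - <<'E'
from h import *
import pickle
from station import r
np.set_printoptions(precision=4,suppress=True)
d=pickle.load(open("d0.pkl","rb"));c=d["top"]
f=lambda q,s,o:(np.array(q)+.5)/s-.5+np.array(o)
k=bp(c,f([(62,140),(695,97),(716,468),(80,512)],6.8,(140,170)),.006)
print("rack",k,k.mean(0)); 
for a,b in((0,3),(1,2)): print(np.arctan2(*(k[a]-k[b])[[1,0]]))
print(np.arctan2(*(k[0]-k[1])[[1,0]])-np.pi/2, np.linalg.norm(k[0]-k[1]))
l=bp(c,f([(518,145),(538,425)],6.8,(140,170)),.030);print("cell",l,l.mean(0))
F=bp(c,f([(118,86),(470,97),(470,523),(110,515)],3.6,(300,125)),.058)
print("scale",F,F.mean(0))
for a,b in((0,3),(1,2)): print(np.arctan2(*(F[a]-F[b])[[1,0]]),np.linalg.norm(F[a]-F[b]))
for a,b in((0,1),(3,2)): print(np.arctan2(*(F[a]-F[b])[[1,0]])-np.pi/2,np.linalg.norm(F[a]-F[b]))
x=bp(c,f([(285,236),(247,207),(322,207)],3.6,(300,125)),.054);print("fixed top edge",x)
s=r.read_state()
O=-c["R"].T@c["t"];print("cam",O)
E
```

```text
rack [[0.5675 0.2403 0.006 ]
 [0.5802 0.0705 0.006 ]
 [0.4804 0.0639 0.006 ]
 [0.468  0.2329 0.006 ]] [0.524  0.1519 0.006 ]
0.073686655295549
0.06592473787471748
0.07481457155509497 0.17025614532490413
cell [[0.5641 0.1148 0.03  ]
 [0.4914 0.1086 0.03  ]] [0.5278 0.1117 0.03  ]
scale [[ 0.6352 -0.0877  0.058 ]
 [ 0.6312 -0.2564  0.058 ]
 [ 0.4291 -0.2517  0.058 ]
 [ 0.4323 -0.0828  0.058 ]] [ 0.532  -0.1697  0.058 ]
-0.024352294992898586 0.20295958030912187
-0.023011999613758605 0.2020974526327526
-0.023800490332738677 0.16870630730509698
-0.01869832384715142 0.168979852736552
fixed top edge [[ 0.5643 -0.1678  0.054 ]
 [ 0.5781 -0.1498  0.054 ]
 [ 0.5783 -0.1857  0.054 ]]
cam [0.4853 0.0235 0.7069]
```

Emit:
{"api": "drive_tool", "payload": {
  "rows": [0.25,-0.17,0,0,0,0,1,0.5,-0.34,0,0,0,0,1,0.73,-0.5,0,0,0,0,1,0.73,-0.5,0,0,0,0,1]
}}

```text
clock: 0.5
ee_pos: [0.3312, -0.4606, 0.2526]
orientation: [-3.14, -0.0, 0.361]
contact_force: [-0.6, -1.6, 0.0]
width: 0.998
grasp_force: 0.0
```

Emit:
{"api": "drive_tool", "payload": {
  "rows": [0.25,-0.17,0,0,0,0,1,0.5,-0.34,0,0,0,0,1,0.73,-0.5,0,0,0,0,1,0.73,-0.5,0,0,0,0,1]
}}

```text
clock: 0.9
ee_pos: [0.4326, -0.3157, 0.2529]
orientation: [-3.14, -0.0, 0.361]
contact_force: [0.6, -0.7, -0.2]
width: 0.999
grasp_force: 0.0
```

Emit:
{"api": "drive_tool", "payload": {
  "rows": [0.25,-0.17,0,0,0,0.08,0.6,0.5,-0.34,0,0,0,0.16,0.6,0.73,-0.51,0,0,0,0.242,0.6,0.73,-0.51,0,0,0,0.242,0.6,0.73,-0.51,0,0,0,0.242,0.6,0.73,-0.51,0,0,0,0.242,0.6]
}}

```text
clock: 1.5
ee_pos: [0.5321, -0.1717, 0.2528]
orientation: [-3.142, 0.001, -0.02]
contact_force: [0.1, 0.4, 0.3]
width: 0.596
grasp_force: 0.0
```

Run:
```python
from h import *
from station import r,eyes
import pickle
np.set_printoptions(precision=4,suppress=True)
c=eyes.capture("wrist");s=r.read_state();print(s["ee_pos"],s["orientation"],s["clock"],s["contact_force"])
pickle.dump((c,s),open("w1.pkl","wb"))
p,R=tcp(s);O=-c["R"].T@c["t"];print("cam in tool",R.inv().apply(O-p),R.inv().apply(c["R"]))
cv2.imwrite("pics/w1.png",c["pixels"])
```

```text
[ 0.5319 -0.1724  0.2529] [ 3.1416  0.0008 -0.0215] 1.55 [-0.3556  0.2837  0.3176]
cam in tool [ 0.0728 -0.0015 -0.1208] [[ 0.001   1.      0.0006]
 [-0.9569  0.0011 -0.2904]
 [-0.2904 -0.0003  0.9569]]
```

View pics/w1.png

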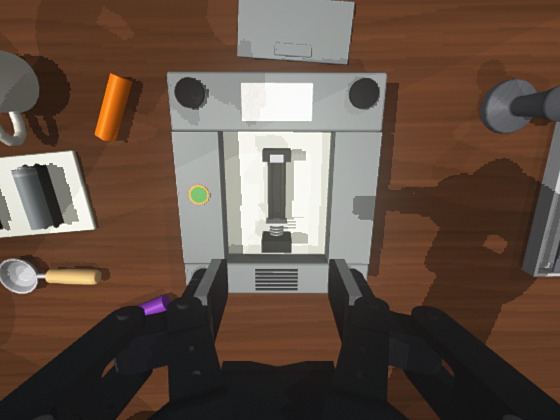

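The wrist view shows the bay at columns 222–330, the fixed block at about (277,155), the spring at (277,228) and the back block at (277,242). I'll enlarge it for the contact faces.

Run:
```python
import pickle,cv2
c,s=pickle.load(open("w1.pkl","rb"))
cv2.imwrite("pics/w1c.png",cv2.resize(c["pixels"][135:260,220:335],None,fx=4.8,fy=4.8,interpolation=cv2.INTER_CUBIC))
```

```text
(no output)
```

View pics/w1c.png

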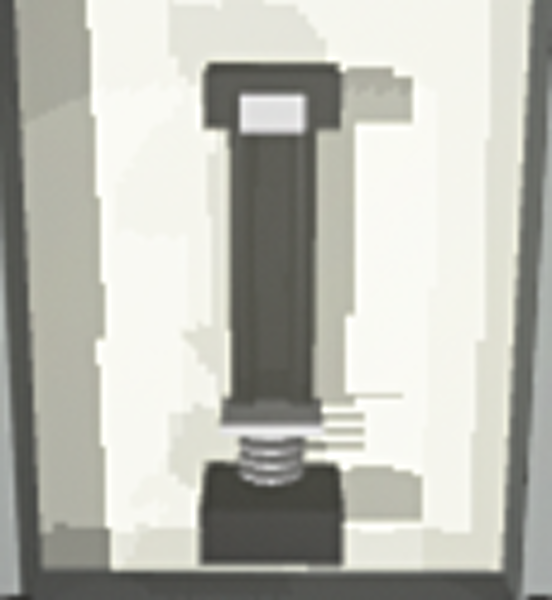

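Run:
```python
from h import *
import pickle
np.set_printoptions(precision=4,suppress=True)
c,s=pickle.load(open("w1.pkl","rb"))
f=lambda q:(np.array(q)+.5)/4.8-.5+np.array((220,135))
print(bp(c,f([(272,131),(204,128),(340,128),(272,64)]),.054))
print(bp(c,f([(272,424),(222,424),(322,424)]),.056))
print("opening z52",bp(c,f([(22,575),(520,572)]),.052))
t=pickle.load(open("d0.pkl","rb"))["top"]
g=lambda q:(np.array(q)+.5)/3.6-.5+np.array((300,125))
print("top: fixed",bp(t,g([(285,236)]),.054),"plate",bp(t,g([(285,368),(285,374)]),.056))
print("feet w1",bp(c,[(191,93),(364,94)],.058))
```

```text
[[ 0.5659 -0.1701  0.054 ]
 [ 0.5668 -0.1554  0.054 ]
 [ 0.5662 -0.1849  0.054 ]
 [ 0.5802 -0.1704  0.054 ]]
[[ 0.4994 -0.1687  0.056 ]
 [ 0.4997 -0.1572  0.056 ]
 [ 0.4992 -0.1802  0.056 ]]
opening z52 [[ 0.4611 -0.1078  0.052 ]
 [ 0.4595 -0.2273  0.052 ]]
top: fixed [[ 0.5643 -0.1678  0.054 ]] plate [[ 0.5013 -0.1663  0.056 ]
 [ 0.4985 -0.1663  0.056 ]]
feet w1 [[ 0.6342 -0.0891  0.058 ]
 [ 0.6299 -0.2565  0.058 ]]
```

Emit:
{"api": "drive_tool", "payload": {
  "rows": [-0.01,-0.25,0,0,0,0,0.6,-0.02,-0.5,0,0,0,0,0.6,-0.03,-0.75,0,0,0,0,0.6,-0.03,-1,0,0,0,0,0.6]
}}

```text
clock: 1.95
ee_pos: [0.53, 0.028, 0.2533]
orientation: [3.141, -0.0, -0.025]
contact_force: [1.4, 0.3, -1.0]
width: 0.598
grasp_force: 0.0
```

Emit:
{"api": "drive_tool", "payload": {
  "rows": [-0.01,-0.2,0.1,0,0,-0.03,0.6,-0.025,-0.42,0.25,0,0,-0.06,0.6,-0.025,-0.42,0.25,0,0,-0.06,0.6,-0.025,-0.42,0.25,0,0,-0.06,0.6]
}}

```text
clock: 2.35
ee_pos: [0.5268, 0.1115, 0.2023]
orientation: [3.141, 0.002, 0.073]
contact_force: [1.0, 0.3, 0.2]
width: 0.6
grasp_force: 0.0
```

Run:
```python
from h import *
from station import r,eyes
import pickle
np.set_printoptions(precision=4,suppress=True)
c=eyes.capture("wrist");s=r.read_state();print(s["ee_pos"],s["orientation"],s["clock"])
pickle.dump((c,s),open("w2.pkl","wb"))
u=pj(c,[.527,.112,.03])[0];print(u);x,y=(int(v) for v in u)
x0,y0=max(0,x-85),max(0,y-70);print(x0,y0)
cv2.imwrite("pics/w2c.png",cv2.resize(c["pixels"][y0:y0+140,x0:x0+190],None,fx=4,fy=4,interpolation=cv2.INTER_CUBIC))
```

```text
[0.5277 0.1108 0.2035] [ 3.1411 -0.0002  0.0715] 2.4
[278.0659 199.027 ]
193 129
```

View pics/w2c.png

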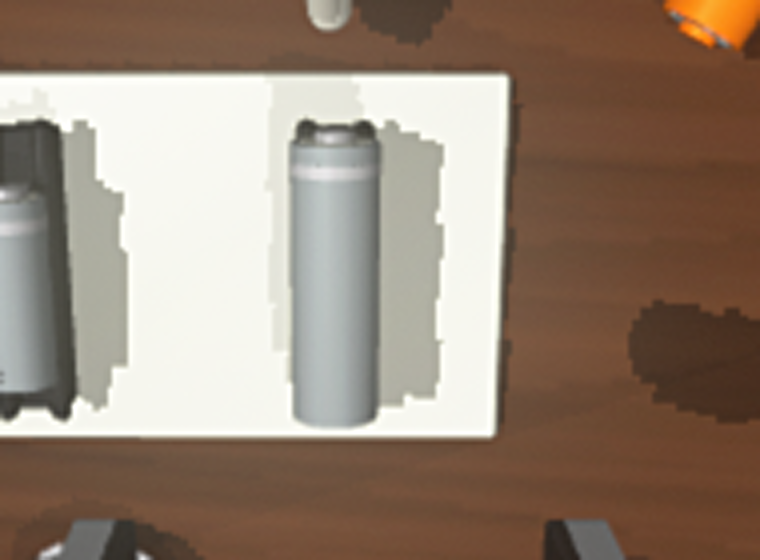

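Run:
```python
from h import *
import pickle
np.set_printoptions(precision=4,suppress=True)
c,s=pickle.load(open("w2.pkl","rb"))
f=lambda q:(np.array(q)+.5)/4-.5+np.array((193,129))
a=bp(c,f([(336,426)]),.041);b=bp(c,f([(335,145)]),.041);n=bp(c,f([(336,130)]),.034)
print(a,b,n,np.linalg.norm(a-b))
print(bp(c,f([(293,280),(378,280)]),.032))
k=bp(c,f([(510,74),(495,437)]),.006);print(k,np.arctan2(*(k[0]-k[1])[[1,0]]))
ctr=np.array([.5275,.112,.033]);print(rel(s,ctr,tcp(s)[1]))
```

```text
[[0.4929 0.111  0.041 ]] [[0.562  0.1161 0.041 ]] [[0.5646 0.1161 0.034 ]] 0.06928209605335776
[[0.527  0.1241 0.032 ]
 [0.5285 0.1032 0.032 ]]
[[0.5786 0.0726 0.006 ]
 [0.4796 0.0656 0.006 ]] 0.07094471082503473
[-0.0005 -0.0065  0.8525  0.      0.      0.    ]
```

The nub is at the +x end (crop 336,128) and the flat end is at crop row 426. The centre is at about (0.5286, 0.1133) with yaw 0.072. Next I'll descend and grip.

Emit:
{"api": "drive_tool", "payload": {
  "rows": [0.005,-0.012,0.2,0,0,0,0.5,0.005,-0.012,0.4,0,0,0,0.5,0.005,-0.012,0.55,0,0,0,0.5,0.005,-0.012,0.67,0,0,0,0.5,0.005,-0.012,0.76,0,0,0,0.5,0.005,-0.012,0.82,0,0,0,0.5,0.005,-0.012,0.857,0,0,0,0.5,0.005,-0.012,0.857,0,0,0,0.5],
  "newtons": 40
}}

```text
clock: 3.2
ee_pos: [0.5285, 0.1136, 0.0319]
orientation: [3.142, 0.0, 0.071]
contact_force: [-0.2, -0.6, 0.1]
width: 0.499
grasp_force: 0.0
```

Emit:
{"api": "drive_tool", "payload": {
  "rows": [0,0,0,0,0,0,0.32,0,0,0,0,0,0,0.28,0,0,0,0,0,0,0.24,0,0,0,0,0,0,0.2,0,0,0,0,0,0,0.2,0,0,0,0,0,0,0.2]
}}

```text
clock: 3.8
ee_pos: [0.5293, 0.1132, 0.0334]
orientation: [3.139, -0.002, 0.074]
contact_force: [-2.0, -7.2, 4.5]
width: 0.24
grasp_force: 38.9
```

Emit:
{"api": "drive_tool", "payload": {
  "rows": [0,0,-0.02,0,0,0,0.15,0,0,-0.06,0,0,0,0.15,0,0,-0.15,0,0,0,0.15,0,0,-0.3,0,0,0,0.15,0,0,-0.5,0,0,0,0.15,0,0,-0.68,0,0,0,0.15,0,0,-0.68,0,0,0,0.15],
  "newtons": 50
}}

```text
clock: 4.5
ee_pos: [0.5319, 0.1152, 0.1748]
orientation: [-3.142, -0.012, 0.073]
contact_force: [0.1, -0.2, -0.9]
width: 0.24
grasp_force: 48.9
```

Run:
```python
from h import *
from station import r,eyes
import pickle
np.set_printoptions(precision=4,suppress=True)
c=eyes.capture("wrist");s=r.read_state();print(s["ee_pos"],s["orientation"],s["clock"],s["contact_force"],s["width"],s["grasp_force"])
pickle.dump((c,s),open("w3.pkl","wb"))
p,R=tcp(s)
print(pj(c,p+R.apply([[0,0,.003],[.036,0,.003],[-.036,0,.003],[.0335,-.011,.003],[.0335,.011,.003],[.036,0,-.002]])))
cv2.imwrite("pics/w3c.png",cv2.resize(c["pixels"][260:420,180:380],None,fx=3.7,fy=3.7,interpolation=cv2.INTER_CUBIC))
```

```text
[0.5302 0.115  0.1718] [-3.1413 -0.0075  0.0733] 4.55 [ 0.6391 -0.6296 -0.4014] 0.24170146560517566 48.934999108314514
[[279.5447 288.2312]
 [279.6592 214.9795]
 [279.4456 351.6692]
 [254.6346 220.438 ]
 [304.6687 220.4232]
 [279.7314 218.3511]]
```

View pics/w3c.png

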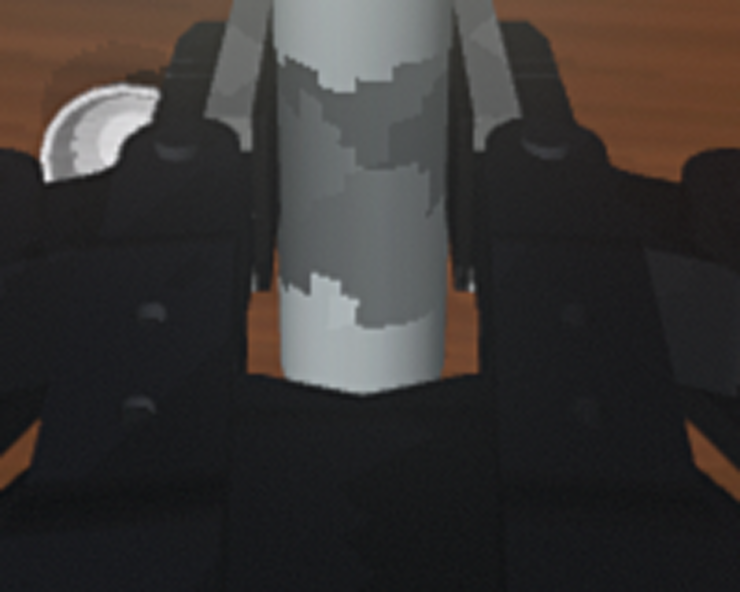

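The cell hangs straight between the pads, with its edges at crop columns 275–450. Its nub lies above this crop, so I'll measure it numerically.

Run:
```python
import pickle
c,s=pickle.load(open("w3.pkl","rb"));p=c["pixels"].astype(int)
for r in range(200,240): print(r,[int(p[r,x-1:x+2].mean()) for x in (258,266,274,279,284,292,300)],p[r,279].tolist())
print(p[262,245:315].mean(1).astype(int).tolist())
```

```text
200 [243, 239, 84, 89, 85, 172, 244] [84, 92, 92]
201 [243, 239, 84, 88, 84, 172, 244] [83, 92, 92]
202 [243, 239, 84, 88, 84, 172, 244] [83, 92, 91]
203 [243, 239, 83, 88, 84, 172, 244] [82, 92, 91]
204 [243, 239, 84, 88, 85, 172, 244] [83, 91, 92]
205 [243, 239, 83, 87, 84, 172, 244] [82, 91, 91]
206 [243, 238, 83, 88, 84, 172, 243] [83, 92, 92]
207 [243, 232, 83, 87, 84, 172, 244] [82, 90, 91]
208 [243, 232, 83, 87, 84, 172, 244] [82, 91, 92]
209 [243, 232, 83, 87, 83, 172, 244] [82, 90, 91]
210 [243, 232, 83, 87, 82, 173, 245] [81, 90, 91]
211 [243, 232, 82, 86, 82, 172, 245] [81, 89, 90]
212 [243, 233, 88, 91, 84, 172, 245] [86, 94, 94]
213 [243, 239, 108, 109, 97, 173, 245] [107, 113, 112]
214 [244, 246, 110, 109, 109, 172, 245] [106, 112, 112]
215 [247, 163, 110, 109, 109, 155, 246] [106, 112, 111]
216 [246, 112, 105, 108, 108, 101, 248] [104, 111, 111]
217 [163, 133, 100, 106, 106, 106, 247] [104, 109, 109]
218 [99, 145, 111, 110, 114, 113, 197] [105, 111, 111]
219 [108, 144, 159, 139, 138, 115, 111] [135, 139, 139]
220 [118, 143, 201, 179, 145, 121, 90] [178, 180, 180]
221 [
[... 679 characters left out ...]
43, 124, 93] [153, 155, 150]
234 [157, 165, 160, 152, 143, 124, 93] [154, 155, 150]
235 [156, 165, 161, 152, 143, 123, 94] [154, 155, 150]
236 [152, 165, 160, 152, 143, 123, 97] [153, 154, 148]
237 [152, 164, 160, 151, 143, 123, 101] [153, 154, 149]
238 [177, 162, 160, 151, 142, 123, 104] [152, 154, 148]
239 [186, 164, 156, 149, 140, 132, 113] [151, 154, 148]
[103, 103, 103, 101, 102, 103, 102, 98, 87, 130, 140, 145, 147, 151, 154, 156, 158, 160, 161, 163, 163, 165, 165, 165, 165, 165, 166, 165, 164, 163, 162, 161, 159, 157, 158, 156, 153, 151, 150, 148, 146, 145, 142, 141, 137, 134, 133, 128, 126, 120, 118, 113, 107, 103, 96, 94, 90, 77, 97, 102, 100, 100, 99, 100, 100, 100, 99, 99, 93, 85]
```

Run:
```python
from h import *
import pickle
from scipy.optimize import least_squares
c,s=pickle.load(open("w3.pkl","rb"));p,R=tcp(s)
def m(x,t):  # cell centre offset in tool, tilt
    a=np.array([np.cos(t),0,-np.sin(t)]);n=np.array([-np.sin(t),0,-np.cos(t)]) # n up
    C=np.array([x[0],0,.003+x[1]])
    P=[C+.0335*a+.011*n,C+.0335*a-.011*n]
    return pj(c,p+R.apply(P))[:,1]
for t in(-.05,0,.05):
    f=least_squares(lambda x:m(x,t)-[229,212.5],[0,0],x_scale=.01);print(t,f.x,f.fun)
```

```text
-0.05 [ 0.0094094 -0.0307018] [1.25055521e-12 1.42108547e-12]
0 [ 0.00348227 -0.01049223] [ 2.55795385e-13 -4.54747351e-13]
0.05 [-0.00226921  0.00942532] [-2.84217094e-13 -2.27373675e-13]
```

Emit:
{"api": "drive_tool", "payload": {
  "rows": [0,0.2,0,0,0,0,0.15,0,0.45,0,0,0,0,0.15,0,0.7,0,0,0,0,0.15,0,0.9,0,0,0,0,0.15,0,1,0,0,0,0,0.15,0,1,0,0,0,0,0.15,0,1,0,0,0,0,0.15,0,1,0,0,0,0,0.15]
}}

```text
clock: 5.35
ee_pos: [0.5422, -0.0836, 0.1671]
orientation: [-3.14, 0.001, 0.074]
contact_force: [-0.4, -0.2, 0.1]
width: 0.242
grasp_force: 49.1
```

```bash
cat > plan.py <<'E'
from h import *
import sys
from station import r
np.set_printoptions(precision=4,suppress=True)
M=np.array([.5302,-.170,.050]);S=Ro.from_euler("z",-.0225)
def pose(x,z,th,y=0):
    "cell centre x,z (mm from insert middle), slope deg (nub up) -> TCP"
    R=S*Ro.from_euler("y",-np.radians(th))*Ro.from_euler("x",np.pi)
    return M+S.apply(np.array([x,y,z])/1e3)-R.apply([0,0,.003]),R
def C(d,th,e):
    "cell centre for spring travel d, slope, lower corner e mm above -11"
    t=np.radians(th);h=-11+e+11*np.cos(t);return -31-d+(6-h)*np.tan(t)+36*np.cos(t),h+36*np.sin(t)
def now():
    s=r.read_state();p,R=tcp(s)
    c=S.inv().apply(p+R.apply([0,0,.003])-M)*1e3;a=S.inv().apply(R.apply([1,0,0]))
    print("t",round(s["clock"],2),"cell mm",c,"slope",np.degrees(np.arcsin(a[2])),"yaw",np.degrees(np.arctan2(a[1],a[0])),"F",S.inv().apply(s["contact_force"]),"w",s["width"],s["grasp_force"]);return s
E
python3 - <<'E'
from plan import *
s=now()
print(C(-4,20,3))
print(rel(s,*pose(C(-4,20,3)[0],110,20)))
E
```

```text
t 5.35 cell mm [ 10.0868  86.6469 114.1109] slope -0.07691937588194764 yaw 5.541960039881767 F [-0.356  -0.2542  0.0501] w 0.24184570452399845 49.11636292934418
(np.float64(8.162296051437181), np.float64(14.649343988369067))
[-0.0565  0.4298  0.0211 -0.0114  0.2229  0.0608]
```

Emit:
{"api": "drive_tool", "payload": {
  "rows": [-0.01,0.1,0,-0.003,0.05,0.015,0.15,-0.028,0.22,0.01,-0.006,0.11,0.03,0.15,-0.042,0.33,0.016,-0.009,0.17,0.045,0.15,-0.0565,0.43,0.021,-0.0114,0.223,0.061,0.15,-0.0565,0.43,0.021,-0.0114,0.223,0.061,0.15,-0.0565,0.43,0.021,-0.0114,0.223,0.061,0.15,-0.0565,0.43,0.021,-0.0114,0.223,0.061,0.15]
}}

```text
clock: 6.05
ee_pos: [0.5383, -0.1704, 0.1639]
orientation: [3.141, -0.35, -0.022]
contact_force: [-0.4, -0.3, -1.1]
width: 0.238
grasp_force: 49.2
```

Run:
```python
from plan import *
s=now()
for z in (40,20,14.65): print(rel(s,*pose(9,z,20)))
```

```text
t 6.05 cell mm [  9.12    -0.2372 111.0885] slope 20.06403094676769 yaw 0.04207985799570706 F [-0.4255 -0.3495 -1.1067] w 0.2377964939576651 49.18760597705841
[-0.1225 -0.0015  0.3337  0.0004 -0.0007  0.0004]
[-0.1568 -0.0015  0.4276  0.0004 -0.0007  0.0004]
[-0.166  -0.0016  0.4527  0.0004 -0.0007  0.0004]
```

Emit:
{"api": "drive_tool", "payload": {
  "rows": [-0.03,-0.0015,0.08,0,0,0,0.15,-0.07,-0.0015,0.19,0,0,0,0.15,-0.11,-0.0015,0.3,0,0,0,0.15,-0.138,-0.0015,0.377,0,0,0,0.15,-0.15,-0.0015,0.408,0,0,0,0.15,-0.157,-0.0015,0.428,0,0,0,0.15,-0.157,-0.0015,0.428,0,0,0,0.15,-0.157,-0.0015,0.428,0,0,0,0.15]
}}

```text
clock: 6.85
ee_pos: [0.5384, -0.1715, 0.0735]
orientation: [3.14, -0.352, -0.023]
contact_force: [-0.2, -0.1, 0.8]
width: 0.24
grasp_force: 49.2
```

Run:
```python
from plan import *
from station import eyes
s=now()
c=eyes.capture("side");u=pj(c,M)[0];x,y=int(u[0]),int(u[1]);print(x,y)
cv2.imwrite("pics/s1.png",cv2.resize(c["pixels"][y-75:y+55,x-85:x+85],None,fx=4.5,fy=4.5,interpolation=cv2.INTER_CUBIC))
print(rel(s,*pose(9,14.65,20)))
```

```text
t 6.85 cell mm [ 9.2988 -1.3622 20.7043] slope 20.16980363731236 yaw -0.027745979899227044 F [-0.1787 -0.1272  0.7579] w 0.24035882117386326 49.187504053115845
309 306
[-0.0118 -0.0068  0.0279  0.0013 -0.0019 -0.0003]
```

View pics/s1.png

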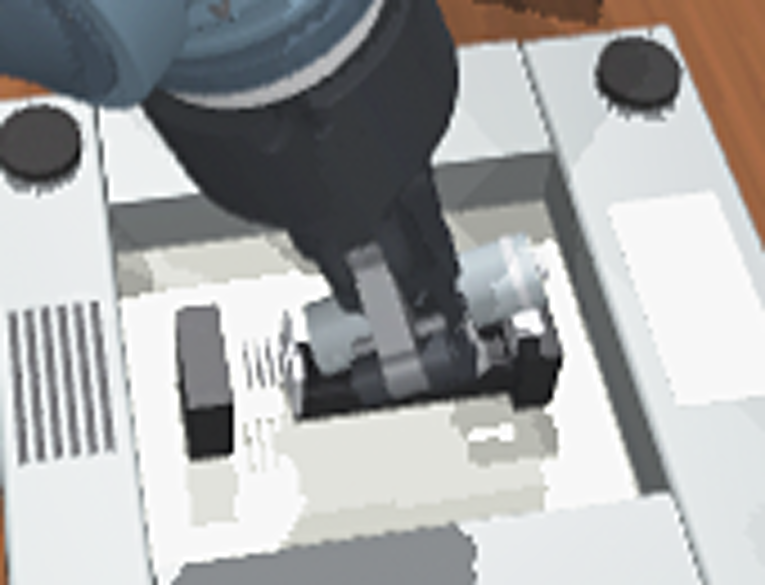

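The flat end hangs just in front of the plate (crop 300,345) and the nub is high over the fixed block (crop 540,270). The pose readings are noisy, so I'll average several.

```bash
cat >> plan.py <<'E'
def avg(n=8):
    from station import eyes
    L=[]
    for i in range(n): eyes.capture("top");L.append(r.read_state())
    s=dict(L[-1])
    for k in("ee_pos","contact_force","torque"): s[k]=np.mean([q[k] for q in L],0)
    s["orientation"]=Ro.from_euler("xyz",[q["orientation"] for q in L]).mean().as_euler("xyz")
    p,R=tcp(s);c=S.inv().apply(p+R.apply([0,0,.003])-M)*1e3;a=S.inv().apply(R.apply([1,0,0]))
    print("t",round(s["clock"],2),"cell mm",c,"slope",np.degrees(np.arcsin(a[2])),"yaw",np.degrees(np.arctan2(a[1],a[0])),"F",S.inv().apply(s["contact_force"]),"sd",np.std([q["ee_pos"] for q in L],0)*1e3,np.std([q["contact_force"] for q in L],0),s["width"]);return s
E
python3 - <<'E'
from plan import *
s=avg()
print(rel(s,*pose(9,14.65,20)))
for d in(-2,0,2,4,6,7): print(d,C(d,20,3),rel(s,*pose(*C(d,20,3),20)))
E
```

```text
t 7.3 cell mm [ 8.8258 -1.4002 20.2625] slope 20.135550628730446 yaw -0.061240239088006646 F [-0.0099 -0.0388 -0.687 ] sd [0.2109 0.0853 0.3141] [0.6411 0.4853 0.7917] 0.241764260950278
[-0.0088 -0.007   0.0266  0.0012 -0.0015 -0.0006]
-2 (np.float64(6.162296051437181), np.float64(14.649343988369067)) [-0.0221 -0.007   0.0218  0.0012 -0.0015 -0.0006]
0 (np.float64(4.162296051437181), np.float64(14.649343988369067)) [-0.0315 -0.007   0.0183  0.0012 -0.0015 -0.0006]
2 (np.float64(2.162296051437181), np.float64(14.649343988369067)) [-0.0409 -0.007   0.0149  0.0012 -0.0015 -0.0006]
4 (np.float64(0.16229605143718118), np.float64(14.649343988369067)) [-0.0503 -0.0069  0.0114  0.0012 -0.0015 -0.0006]
6 (np.float64(-1.8377039485628188), np.float64(14.649343988369067)) [-0.0597 -0.0069  0.008   0.0012 -0.0015 -0.0006]
7 (np.float64(-2.837703948562819), np.float64(14.649343988369067)) [-0.0644 -0.0069  0.0063  0.0012 -0.0015 -0.0006]
```

Emit:
{"api": "drive_tool", "payload": {
  "rows": [0,-0.004,0.005,0,0,0,0.15,-0.004,-0.007,0.013,0,0,0,0.15,-0.008,-0.007,0.026,0,0,0,0.15,-0.012,-0.007,0.025,0,0,0,0.15,-0.017,-0.007,0.0235,0,0,0,0.15,-0.022,-0.007,0.022,0,0,0,0.15,-0.022,-0.007,0.022,0,0,0,0.15,-0.022,-0.007,0.022,0,0,0,0.15]
}}

```text
clock: 8.1
ee_pos: [0.5351, -0.17, 0.067]
orientation: [3.141, -0.351, -0.024]
contact_force: [0.1, -0.3, -0.6]
width: 0.237
grasp_force: 49.2
```

Run:
```python
from plan import *
s=avg(5)
for d in(0,2): print(d,rel(s,*pose(*C(d,20,3),20)))
```

```text
t 8.35 cell mm [ 5.9611  0.1475 14.1291] slope 20.094939172694517 yaw -0.07051556454853979 F [ 0.0665 -0.0403 -0.6428] sd [0.0132 0.0254 0.0343] [0.4873 0.4186 0.6208] 0.24510453344490038
0 [-0.0075  0.0008 -0.0055  0.0009 -0.0011 -0.0007]
2 [-0.0169  0.0008 -0.009   0.0009 -0.0011 -0.0007]
```

Emit:
{"api": "drive_tool", "payload": {
  "rows": [-0.004,0,-0.0015,0,0,0,0.15,-0.008,0,-0.003,0,0,0,0.15,-0.012,0,-0.005,0,0,0,0.15,-0.018,0,-0.0075,0,0,0,0.15,-0.018,0,-0.0075,0,0,0,0.15,-0.018,0,-0.0075,0,0,0,0.15]
}}

```text
clock: 8.95
ee_pos: [0.5316, -0.17, 0.0674]
orientation: [3.14, -0.352, -0.024]
contact_force: [3.8, 0.5, -1.6]
width: 0.236
grasp_force: 49.1
```

Run:
```python
from plan import *
s=avg(5)
```

```text
t 9.2 cell mm [ 2.3619  0.0108 14.5296] slope 20.13296867575234 yaw -0.06914938651468101 F [ 4.4882  0.2974 -0.6104] sd [0.0436 0.0137 0.044 ] [0.3407 0.5376 0.5573] 0.24233692016404618
```

Emit:
{"api": "drive_tool", "payload": {
  "rows": [-0.004,0,-0.0015,0,0,0,0.15,-0.008,0,-0.003,0,0,0,0.15,-0.012,0,-0.0045,0,0,0,0.15,-0.016,0,-0.006,0,0,0,0.15,-0.02,0,-0.007,0,0,0,0.15,-0.02,0,-0.007,0,0,0,0.15,-0.02,0,-0.007,0,0,0,0.15]
}}

```text
clock: 9.9
ee_pos: [0.5278, -0.17, 0.0676]
orientation: [3.14, -0.353, -0.024]
contact_force: [8.2, 0.8, -1.5]
width: 0.238
grasp_force: 49.0
```

Run:
```python
from plan import *
s=avg(5)
for th,e in((16,2.5),(12,2),(8,1.5),(5,1.2),(3,.8),(0,0)): print(th,C(6,th,e),rel(s,*pose(*C(6,th,e),th)))
```

```text
t 10.15 cell mm [-1.3696 -0.0417 14.7791] slope 20.205741259034053 yaw -0.09289242446236497 F [ 7.7918  1.0948 -1.2361] sd [0.0042 0.0113 0.0089] [0.3985 0.4413 0.5738] 0.244910594941056
16 (np.float64(-1.268781766704798), np.float64(11.996823464733477)) [-0.0032 -0.0002  0.0133  0.0013 -0.0467 -0.001 ]
12 (np.float64(-0.8853665475280152), np.float64(9.244444477511198)) [-0.0051 -0.0002  0.027   0.0013 -0.0912 -0.0011]
8 (np.float64(-0.7028706979771187), np.float64(6.40318039071963)) [-0.0082 -0.0003  0.0408  0.0012 -0.1356 -0.0011]
5 (np.float64(-0.7133831552118011), np.float64(4.2957484179248935)) [-0.0111 -0.0003  0.0508  0.0012 -0.169  -0.0011]
3 (np.float64(-0.7760262431224589), np.float64(2.669019307046291)) [-0.0137 -0.0003  0.0585  0.0012 -0.1912 -0.0012]
0 (np.float64(-1.0), np.float64(0.0)) [-0.0186 -0.0003  0.0709  0.0012 -0.2245 -0.0012]
```

Emit:
{"api": "drive_tool", "payload": {
  "rows": [-0.003,0,0.003,0,-0.01,0,0.15,-0.003,0,0.008,0,-0.028,0,0.15,-0.0035,0,0.0133,0,-0.0467,0,0.15,-0.0045,0,0.02,0,-0.069,0,0.15,-0.0055,0,0.027,0,-0.091,0,0.15,-0.0072,0,0.034,0,-0.113,0,0.15,-0.0087,0,0.041,0,-0.135,0,0.15,-0.0087,0,0.041,0,-0.135,0,0.15,-0.0087,0,0.041,0,-0.135,0,0.15]
}}

```text
clock: 11.05
ee_pos: [0.5298, -0.1701, 0.0597]
orientation: [3.14, -0.142, -0.024]
contact_force: [8.5, 2.0, 0.7]
width: 0.239
grasp_force: 49.3
```

Run:
```python
from plan import *
s=avg(5)
for th,e in((5,1.2),(3,.8),(0,0)): print(th,C(6.3,th,e),rel(s,*pose(*C(6.3,th,e),th)))
```

```text
t 11.3 cell mm [-0.0451 -0.1252  6.7315] slope 8.163639703788354 yaw -0.10799670076528352 F [7.8301 2.1197 0.0444] sd [0.0304 0.0135 0.0098] [0.3057 0.5527 0.3075] 0.2425850323091095
5 (np.float64(-1.0133831552117982), np.float64(4.2957484179248935)) [-0.0057 -0.0006  0.0114  0.0013 -0.0352 -0.0012]
3 (np.float64(-1.076026243122456), np.float64(2.669019307046291)) [-0.0066 -0.0006  0.0194  0.0013 -0.0574 -0.0012]
0 (np.float64(-1.2999999999999972), np.float64(0.0)) [-0.0089 -0.0006  0.0326  0.0013 -0.0907 -0.0013]
```

Emit:
{"api": "drive_tool", "payload": {
  "rows": [-0.005,-0.001,0,0,0,0,0.15,-0.0055,-0.0015,0.006,0,-0.018,0,0.15,-0.006,-0.0015,0.0114,0,-0.035,0,0.15,-0.006,-0.0015,0.0155,0,-0.046,0,0.15,-0.0066,-0.0015,0.0194,0,-0.057,0,0.15,-0.0066,-0.0015,0.0194,0,-0.057,0,0.15,-0.0066,-0.0015,0.0194,0,-0.057,0,0.15]
}}

```text
clock: 12.0
ee_pos: [0.5296, -0.1701, 0.0562]
orientation: [3.139, -0.054, -0.024]
contact_force: [7.3, 1.9, 2.1]
width: 0.242
grasp_force: 49.4
```

Run:
```python
from plan import *
s=avg(5)
for th,e in((1.5,.4),(0,0)): print(th,C(6.3,th,e),rel(s,*pose(*C(6.3,th,e),th)))
```

```text
t 12.25 cell mm [-0.4622 -0.0881  3.2157] slope 3.1185369819855295 yaw -0.11302727851251011 F [7.9998 2.1946 2.5767] sd [0.022  0.0111 0.014 ] [0.3247 0.5107 0.3546] 0.23914950825075668
1.5 (np.float64(-1.1655964342180383), np.float64(1.338600713814563)) [-0.0036 -0.0004  0.0092  0.0016 -0.018  -0.0013]
0 (np.float64(-1.2999999999999972), np.float64(0.0)) [-0.0042 -0.0004  0.0158  0.0016 -0.0346 -0.0013]
```

Emit:
{"api": "drive_tool", "payload": {
  "rows": [-0.0035,-0.001,0,0,0,0,0.15,-0.0036,-0.001,0.005,0,-0.009,0,0.15,-0.0036,-0.001,0.0092,0,-0.018,0,0.15,-0.0042,-0.001,0.0125,0,-0.026,0,0.15,-0.0042,-0.001,0.0158,0,-0.0346,0,0.15,-0.0042,-0.001,0.0158,0,-0.0346,0,0.15,-0.0042,-0.001,0.0158,0,-0.0346,0,0.15]
}}

```text
clock: 12.95
ee_pos: [0.5295, -0.1703, 0.0536]
orientation: [3.138, -0.001, -0.024]
contact_force: [8.9, 1.2, 4.5]
width: 0.243
grasp_force: 49.8
```

Run:
```python
from plan import *
s=avg(5)
print(rel(s,*pose(0,0,0)))
```

```text
t 13.2 cell mm [-0.6629 -0.2831  0.6272] slope 0.08984003031405534 yaw -0.10196676531568243 F [8.421  1.1827 4.5017] sd [0.0111 0.0076 0.0087] [0.5199 0.6157 0.1973] 0.23771504900208118
[ 0.0033 -0.0014  0.0031  0.0022 -0.001  -0.0011]
```

Emit:
{"api": "drive_tool", "payload": {
  "rows": [0,0,0.002,0,0,0,0.15,0,0,0.004,0,0,0,0.15,0,0,0.006,0,0,0,0.15,0,0,0.006,0,0,0,0.15]
}}

```text
clock: 13.6
ee_pos: [0.5296, -0.1703, 0.0534]
orientation: [3.138, -0.001, -0.024]
contact_force: [4.4, 3.2, 12.4]
width: 0.239
grasp_force: 50.6
```

Run:
```python
from plan import *
s=avg(5)
```

```text
t 13.85 cell mm [-0.6136 -0.3194  0.3958] slope 0.05723777875686699 yaw -0.08782027010926592 F [ 4.3619  2.9586 12.1678] sd [0.0088 0.0157 0.0153] [0.5127 0.5302 0.2717] 0.2424832707082597
```

Emit:
{"api": "drive_tool", "payload": {
  "rows": [0.003,0,-0.002,0,0,0,0.15,0.006,0,-0.002,0,0,0,0.15,0.009,0,-0.002,0,0,0,0.15,0.011,0,-0.002,0,0,0,0.15,0.011,0,-0.002,0,0,0,0.15,0.011,0,-0.002,0,0,0,0.15]
}}

```text
clock: 14.45
ee_pos: [0.5306, -0.1703, 0.0534]
orientation: [3.139, 0.002, -0.024]
contact_force: [0.9, 2.7, 13.9]
width: 0.242
grasp_force: 50.6
```

Run:
```python
from plan import *
s=avg(5)
```

```text
t 14.7 cell mm [ 0.415  -0.255   0.3562] slope -0.11977426417509292 yaw -0.0649513151228985 F [ 0.1347  1.9555 13.4091] sd [0.0103 0.0153 0.0104] [0.2312 0.3192 0.4242] 0.23890028424013943
```

Emit:
{"api": "drive_tool", "payload": {
  "rows": [0.011,0,0,0,0,0,0.24,0,0,0,0,0,0,0.3,0,0,0,0,0,0,0.4,0,0,0,0,0,0,0.5,0,0,0,0,0,0,0.5]
}}

```text
clock: 15.2
ee_pos: [0.5282, -0.1691, 0.05]
orientation: [3.141, 0.007, -0.024]
contact_force: [0.1, 0.1, -0.4]
width: 0.505
grasp_force: 0.0
```

Emit:
{"api": "drive_tool", "payload": {
  "rows": [0,0,-0.02,0,0,0,0.5,0,0,-0.06,0,0,0,0.5,0,0,-0.15,0,0,0,0.5,0,0,-0.3,0,0,0,0.5,0,0,-0.5,0,0,0,0.5,0,0,-0.7,0,0,0,0.5,0,0,-0.7,0,0,0,0.5,0,0,-0.7,0,0,0,0.5]
}}

```text
clock: 16.0
ee_pos: [0.5303, -0.1695, 0.1925]
orientation: [3.139, 0.002, -0.024]
contact_force: [-0.2, -0.2, 0.0]
width: 0.499
grasp_force: 0.0
```

Run:
```python
from plan import *
from station import eyes
s=now()
c=eyes.capture("wrist");d=eyes.capture("side")
u=pj(c,M)[0].astype(int);v=pj(d,M)[0].astype(int);print(u,v)
f=lambda q,u:cv2.resize(q["pixels"][u[1]-65:u[1]+65,u[0]-45:u[0]+45],None,fx=4.4,fy=4.4,interpolation=cv2.INTER_CUBIC)
g=lambda q,u:cv2.resize(q["pixels"][u[1]-65:u[1]+65,u[0]-45:u[0]+45],None,fx=4.4,fy=4.4,interpolation=cv2.INTER_CUBIC)
cv2.imwrite("pics/end.png",np.hstack([f(c,u),g(d,v)]))
```

```text
t 16.0 cell mm [  0.0933   0.4774 139.4751] slope -0.13813206220529797 yaw -0.08314128906888049 F [-0.1815 -0.2466  0.0493] w 0.49929366539933656 0.0
[278 207] [309 306]
```

View pics/end.png

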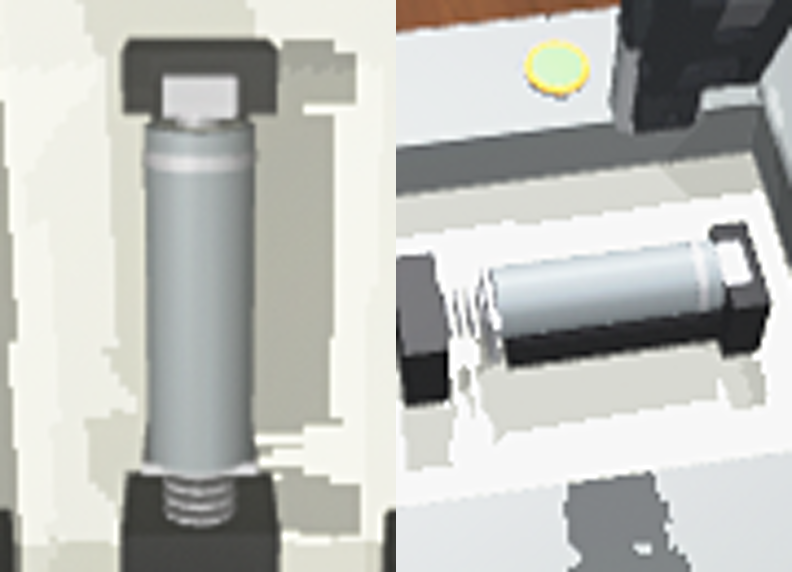

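The left (wrist) view shows the nub meeting the fixed contact at (200,120) and the flat end against the compressed spring plate at (200,468). The right (side) view shows the cell level in the cradle, nub in front of the fixed block at (725,265). The gripper is clear, so I'm handing it in.

```bash
python3 -c "
from station import workorder
print(workorder.sign_off())"
```

```text
the job is handed in; nothing more can be done
None
```

The longer cell is fitted: it looks level and fully down in the final pictures, nub against the fixed contact, sprung end peaking at about 9 N (limit 18 N); the shorter cell was not touched, and the job was handed in at about 16 s.

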